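Pack the studio crate: tip in the blocks, file the tall panel between two others

TASK

Pack the crate: lift the tray by its bar, tip the three wooden blocks off its open side into the crate's wide bin, and set the empty tray back down flat on the table. Then take the tall painted panel out of its stand and slide it down between the two panels standing in the crate's narrow compartment, spreading them apart with it, and lower it gently, without dropping it, until it stands on the compartment's floor, about in line with them. Leave the crate's two panels standing in their compartment and do not disturb the other things on the table.

Things in the scene. Friction and masses are not known exactly. Their poses are not given: they have to be found in the camera images.
- crate: open plywood packing crate fixed to the table, 206 mm long (its x), 212 mm wide (its y), walls and floor 8 mm thick, rim 85 mm above the table. One wall along x divides it: the wider bin is on its -y side, the narrower panel compartment on its +y side. Origin at table level near its middle, z up
- crate_bin (a point): centre of the bin's inner floor, 8 mm above the table; the bin is 190 mm (x) by 118 mm (y) inside; axes as the crate's
- crate_slot (a point): centre of the panel compartment's inner floor, 8 mm above the table; the compartment is 190 mm (x) by 70 mm (y) inside; axes as the crate's. Two shorter boards stand in it side by side, faces towards +y and -y, with a gap of only 9 to 15 mm between them and free room outside them, so that they give way when something thicker is pushed between
- panel_left: shorter painted board standing upright and loose in the crate's panel compartment, 150 mm wide (its x), 16 mm thick (its y), 110 mm tall, 0.2 kg; origin at the middle of its lower edge, z up; the one further to the crate's +y
- panel_right: shorter painted board standing upright and loose in the crate's panel compartment, 140 mm wide (its x), 16 mm thick (its y), 105 mm tall, 0.2 kg; origin at the middle of its lower edge, z up; the one further to the crate's -y
- stand: low wooden drying stand fixed to the table, 190 mm long (its x), 85 mm wide, 80 mm high, with a 22 mm wide lengthwise groove whose floor is 12 mm above the table. Origin at the table under its middle
- tall_panel: the tallest painted board, standing loose and upright (leaning 4 degrees at most) in the stand's groove: 150 mm wide (its x), 20 mm thick (its y), 170 mm tall, about 0.28 kg; its lowest 28 mm are bevelled to a 6 mm thick lower edge. Origin at the middle of the lower edge, z up; can be held by its top edge
- tray: loose plywood carrying tray, 150 mm long (its x), 120 mm wide (its y), about 0.35 kg, floor 8 mm thick, 30 mm high rims on both ends and along its -y side, its +y side open without a rim. A straight bar handle runs along x over its middle. Origin at the middle of its underside, z up. The blocks slide off once it is tilted by about 18 to 27 degrees
- tray_bar (a point): middle of the tray's bar handle, 82 mm above the tray's underside; the bar is 150 mm long (tray x), 20 mm wide (tray y), 22 mm high, with nothing under it but the blocks (top 32 mm above the tray's underside)
- block1: loose wooden printing block lying on the tray, 28 mm (its x) by 62 mm (its y) by 24 mm high, about 50 g; origin at the middle of its underside
- block2: loose wooden printing block lying on the tray, 28 mm (its x) by 62 mm (its y) by 24 mm high, about 50 g; origin at the middle of its underside
- block3: loose wooden printing block lying on the tray, 28 mm (its x) by 62 mm (its y) by 24 mm high, about 50 g; origin at the middle of its underside
- tape: bystander: roll of masking tape lying flat, 90 mm across, 24 mm high
- paint_jar: bystander: capped glass jar, 64 mm across, 80 mm tall
- paint_bottle: bystander: capped bottle, 60 mm across, 160 mm tall
- brush: bystander: paint brush lying on the table
- water_cup: bystander: white cup, 80 mm across, 90 mm tall
- spatula: bystander: spatula lying on the table

How it is judged:
On the way, in this order (a step that is already met when the one before it is completed fails the run):
1. the tray is held up over the bin and tilted (height (world z) of tray above 0.05 m and angle between tray's own z axis and vertical above 0.2 rad and horizontal distance between tray_bar and crate_bin below 0.2 m), for 0.1 s.
2. all three blocks lie in the bin (x of block1 in the frame of crate_bin between -0.095 and 0.095 m and y of block1 in the frame of crate_bin between -0.06 and 0.06 m and z of block1 in the frame of crate_bin between -0.01 and 0.065 m and x of block2 in the frame of crate_bin between -0.095 and 0.095 m and y of block2 in the frame of crate_bin between -0.06 and 0.06 m and z of block2 in the frame of crate_bin between -0.01 and 0.065 m and x of block3 in the frame of crate_bin between -0.095 and 0.095 m and y of block3 in the frame of crate_bin between -0.06 and 0.06 m and z of block3 in the frame of crate_bin between -0.01 and 0.065 m), for 0.2 s.
3. the empty tray stands flat on the table and is let go (height (world z) of tray below 0.006 m and angle between tray's own z axis and vertical below 0.06 rad and linear speed of tray below 0.03 m/s and contact force between the fingers and tray below 0.1 N), for 0.2 s.
4. the tall panel is lifted out of the stand (z of tall_panel in the frame of stand above 0.085 m), for 0.1 s.
5. the tall panel stands on the compartment's floor between the two panels (x of tall_panel in the frame of crate_slot between -0.02 and 0.02 m and y of tall_panel in the frame of crate_slot between -0.035 and 0.035 m and z of tall_panel in the frame of crate_slot between -0.004 and 0.006 m and angle between tall_panel's own z axis and vertical below 0.25 rad and angle between the x axis of tall_panel and the x axis of crate, either way round below 0.15 rad and ((y of panel_left in the frame of tall_panel above 0.01 m and y of panel_right in the frame of tall_panel below -0.01 m) or (y of panel_left in the frame of tall_panel below -0.01 m and y of panel_right in the frame of tall_panel above 0.01 m)) and x of panel_left in the frame of crate_slot between -0.03 and 0.03 m and y of panel_left in the frame of crate_slot between -0.035 and 0.035 m and z of panel_left in the frame of crate_slot between -0.004 and 0.01 m and angle between each of panel_left, panel_right's own z axis and vertical below 0.3 rad and x of panel_right in the frame of crate_slot between -0.03 and 0.03 m and y of panel_right in the frame of crate_slot between -0.035 and 0.035 m and z of panel_right in the frame of crate_slot between -0.004 and 0.01 m), for 0.2 s.
At the end, for the whole second after the job is handed in: Blocks in the bin; tray flat on the table; tall panel between the two others, within 6 mm of the floor, 20 mm of mid-length, 0.15 rad of line, leaning under 0.25 rad; the others in their compartment, within 10 mm of floor, 30 mm lengthwise, leaning under 0.3 rad; all released, at rest (all of step 2 and all of step 5 and height (world z) of tray below 0.006 m and angle between tray's own z axis and vertical below 0.06 rad and linear speed of tray below 0.03 m/s and linear speed of each of block1, block2, block3, tall_panel, panel_left, panel_right below 0.02 m/s); the robot touches nothing.
It fails at once if a bystander is moved by more than 30 mm (distance of any of tape, paint_jar, paint_bottle, brush, water_cup, spatula from where it was at the start of the episode above 0.03 m).
It fails at once if the tall panel is dropped or rammed into the compartment (faster than 0.5 m/s) (horizontal distance between tall_panel and crate_slot below 0.035 m and z of tall_panel in the frame of crate_slot below 0.1 m and linear speed of tall_panel above 0.5 m/s).
It also fails if it takes over 72 s, if anything falls off the work surface, if the arm or the gripper's body presses on something with over 40 N, if the wrist force passes 120 N, or if a joint passes its speed limit or range.

ROBOT

A 6-joint arm with a two-finger parallel gripper is mounted at the origin on the work surface. World frame = base frame: x ahead of the robot, y to its left, z up, the work surface at z = 0. Lengths are in m, angles in rad, forces in N, time in s.
With the tool pointing down it reaches from about 0.375 to 0.9 m from the base axis. Payload 3.1 kg.
Tool frame: the origin (TCP) lies on the centre line of the jaws, within the pads' length; the fingertips stand 14 mm ahead of it and the grasp point (between the pads) lies 5 mm behind it; z points along the fingers, x is the direction in which the jaws open and shut, and the axes are right-handed (so a half turn about z gives the same grasp; the last joint's range is limited). The gripper opens to 87 mm and grips with 3 to 60 N. Pads are 19 mm wide; open, the fingers measure 117 mm over their backs; the gripper's body (75 mm by 190 mm) begins 51 mm behind the grasp point.
Start: joints at [1.099, 0.527, 1.433, -0, 1.181, -0.178], TCP at [0.18, 0.598, 0.237] pointing down, gripper open.
Joint ranges: [-3.08, 3.08], [-0.75, 2.2], [0.22, 2.44], [-1.43, 4.57], [0, 2.65], [-2.85, 2.85]. Speed limits (rad/s): [2.79, 2.79, 3.14, 3.14, 3.14, 3.14].

INTERFACE

Orientations are given as a 3x3 rotation matrix whose columns are the frame's x, y, z axes.
In Python, from rig import get_state, read_camera, calibration, finish_job, cut_out, tip_of gives the robot as it stands.
- The arm moves only by the tool arm_command, never from a script. Its argument "rows" is a list of rows, each a list of 7 numbers: the opening, from 0 (shut) to 1 (fully open), then the shift along the tool's x, y, z in mm, then the turn, a rotation vector about the tool's x, y, z in degrees. A call has 1 to 8 rows; each row is the pose to reach, as a shift and turn from the pose measured when the call began, along the tool's axes at that moment; what a row does not reach only later rows make up. A row lasts 1/10 s, in which the tool goes at most 50 mm and 8.59 degrees, less where a joint would pass 70% of its speed; a pose out of reach is approached as far as the arm can. A call with a gripper value outside its range is refused whole. The fingers move at their own pace and stop on an object; "squeeze" is the grip in N (left out, the last holds). Time passes only in rows, so rows that repeat a pose let the fingers close. It gives the time, the measured TCP pose, the force and the opening at its end, in the units of the state.
- get_state(): the state, without advancing time (a new reading comes with each control period).
- read_camera(name): name is "scene" or "top" or "wrist"; returns the picture (384x512x3 uint8, blue, green, red); there is no depth.
- calibration(name): a dict with "mtx" (3x3 intrinsics, pixels), "view" (4x4, takes a point from world to camera coordinates). Camera axes: x right, y down, z forward; pixel columns grow to the right and rows downward; lengths in m; the calibration is good to about 2 mm. A picture is of the moment at which its call begins: read the wrist's pose just before it. calibration takes no time and is no camera call; for the wrist camera it gives the pose at the moment of the call.
- finish_job(): hands the job in, once; it reports no verdict.
Trained networks look in the newest picture that a camera, given by its name, has taken for a name from the list of things; names that differ only in an ending like _2 or _b are one class to them, and where a whole thing is asked for, a point or a joint stands for the part that bears it (a point fixed in the world has none). Each returns a list of dicts, best first, with "conf" (0 to 1); they miss things now and then, are a little off and sometimes report something else, mostly with a low value. They report only what shows in the picture. A call takes as long as a camera call.
- cut_out(camera, label): "mask" (384x512 bool, what is visible of it).
- tip_of(camera, label): "point" ([x, y, z] in m, in world coordinates, good to about 4 mm: a listed point, or the origin of a listed thing).
The state is a dict: "time": time; "joint_positions": joint angles; "joint_velocities": joint speeds; "effort": joint torques, N m; "tcp_pos": TCP position; "orientation": TCP orientation; "wrist_force": force on the tool from outside, world axes, zero at the start; "ft_torque": the same for the moment, N m; "opening": opening from 0.0 (shut) to 1.0 (fully open).
Only numpy, scipy, OpenCV 4.12 (cv2) and the standard library are available. Lean on these libraries where they do the work, as an engineer would, in place of code of your own. Each camera call takes 0.05 s, during which the arm holds its last target.

## Working session

There is one attempt and no reset: what is moved stays moved. The work goes in short steps, Python scripts to look and compute and a tool call to move; the robot and the scene stay as the last step left them, time stands still between calls to the robot, and variables do not carry over. Pictures are saved under pics/ and viewed, and the job is handed in when it is done.

Besides the shell and the picture viewer there is one more tool, called after "Call:" in YAML: its name, and indented under it one key for each argument. arm_command: Moves the arm, as the interface text tells. Its arguments: {"type":"object","properties":{"rows":{"type":"array"},"squeeze":{"type":"number"}},"required":["rows"]}

```bash
ls; mkdir -p pics
python3 - <<'E'
from rig import *
import cv2,numpy as np
s=get_state();print(s)
for n in ["scene","top"]:
    im=read_camera(n);cv2.imwrite(f"pics/{n}0.png",im)
    c=calibration(n);print(n,c)
    for l in ["crate","crate_bin","crate_slot","stand","tall_panel","tray","tray_bar","block1","panel_left","panel_right"]:
        r=tip_of(n,l)
        print(l,[(np.round(d["point"],3),round(d["conf"],2)) for d in r[:4]])
print(get_state()["time"])
E
```

```text
pics
{'time': 0.0, 'joint_positions': array([ 1.09950786e+00,  5.28442927e-01,  1.43389307e+00, -2.73933943e-05,
        1.18138010e+00, -1.78488289e-01]), 'joint_velocities': array([ 1.42402356e-04, -2.45171574e-03,  5.89941356e-04,  8.96735109e-05,
        3.60972124e-04,  1.74131621e-03]), 'effort': array([-1.66494910e-04, -4.40043712e+01, -1.76595855e+01,  6.34107040e-02,
        5.82159183e-02, -1.30673488e-04]), 'tcp_pos': array([0.18004792, 0.5977791 , 0.23558881]), 'orientation': array([[ 2.88623386e-01,  9.57442246e-01, -9.41538116e-04],
       [ 9.57440419e-01, -2.88624707e-01, -1.90346234e-03],
       [-2.09420642e-03, -3.52082902e-04, -9.99997745e-01]]), 'wrist_force': array([ 1.01464305, -0.64399637, -0.11515666]), 'ft_torque': array([0.04080116, 0.04849255, 0.00512929]), 'opening': 1.0009104908818525}
scene {'mtx': array([[468.94503775,   0.        , 251.81558386],
       [  0.        , 468.94503775, 193.65786792],
       [  0.        ,   0.        ,   1.        ]]), 'view': array([[ 0.6168586 ,  0.78700946, -0.01007885, -0.33424949],
       [ 0.53865929, -0.43146909, -
[... 1286 characters left out ...]
01]), 0.71), (array([ 0.305, -0.2  , -0.002]), 0.36)]
crate_bin [(array([ 0.566, -0.067,  0.009]), 0.65)]
crate_slot [(array([0.545, 0.03 , 0.009]), 0.62)]
stand [(array([0.486, 0.328, 0.001]), 0.56)]
tall_panel [(array([0.474, 0.329, 0.012]), 0.68)]
tray [(array([ 0.54 , -0.305,  0.001]), 0.94)]
tray_bar [(array([ 0.541, -0.305,  0.085]), 0.89)]
block1 [(array([ 0.58 , -0.305,  0.006]), 0.7), (array([ 0.539, -0.321,  0.003]), 0.56), (array([ 0.497, -0.294,  0.006]), 0.44)]
panel_left [(array([0.545, 0.028, 0.008]), 0.67), (array([ 0.541, -0.306, -0.001]), 0.57), (array([0.539, 0.041, 0.007]), 0.55), (array([0.478, 0.326, 0.01 ]), 0.34)]
panel_right [(array([0.547, 0.018, 0.004]), 0.61)]
1.1
```

View pics/scene0.png

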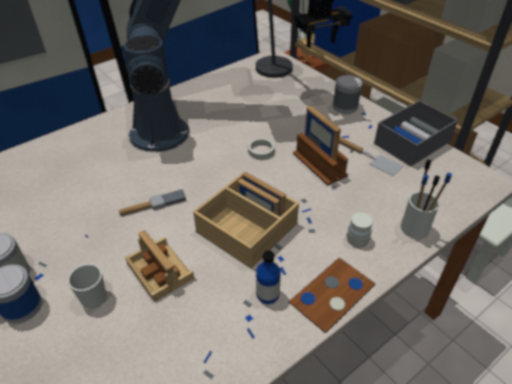

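View pics/top0.png

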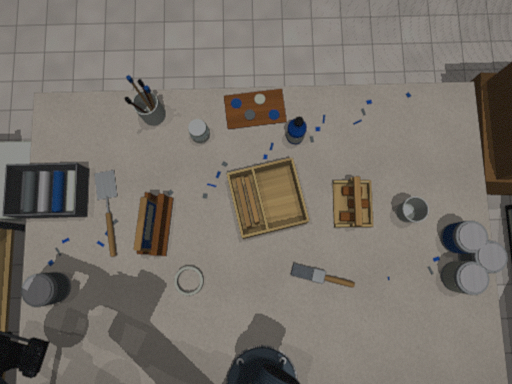

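Run:
```python
import cv2,numpy as np
im=cv2.imread("pics/top0.png")
a=cv2.resize(im[150:245,220:320],None,fx=4,fy=4,interpolation=cv2.INTER_CUBIC)
b=cv2.resize(im[170:235,325:380],None,fx=6,fy=6,interpolation=cv2.INTER_CUBIC)
c=cv2.resize(im[185:262,125:185],None,fx=5,fy=5,interpolation=cv2.INTER_CUBIC)
cv2.imwrite("pics/a.png",a)
h=max(b.shape[0],c.shape[0]);o=np.zeros((h,b.shape[1]+c.shape[1],3),np.uint8);o[:b.shape[0],:b.shape[1]]=b;o[:c.shape[0],b.shape[1]:]=c
cv2.imwrite("pics/bc.png",o);print(b.shape,c.shape)
```

```text
(390, 330, 3) (385, 300, 3)
```

View pics/a.png

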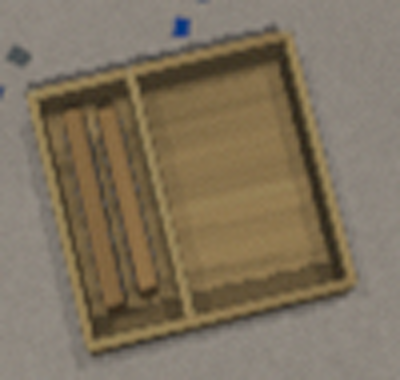

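View pics/bc.png

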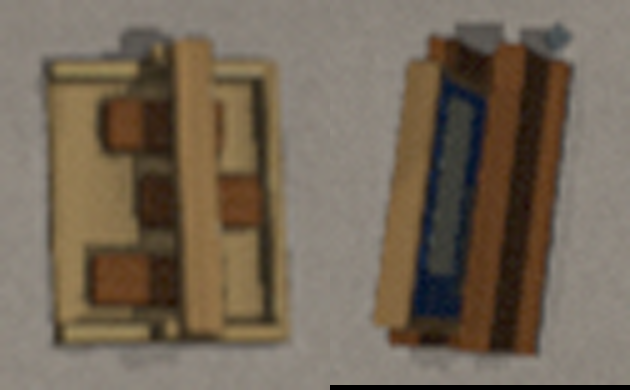

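```bash
cat > h.py <<'E'
import numpy as np
from rig import calibration
def back(cam,uv,z):
    c=calibration(cam);K=c["mtx"];V=c["view"];R=V[:3,:3];t=V[:3,3]
    o=-R.T@t;d=R.T@np.linalg.inv(K)@np.array([uv[0],uv[1],1.]);return o+d*(z-o[2])/d[2]
def proj(cam,p):
    c=calibration(cam);q=c["view"][:3,:3]@p+c["view"][:3,3];q=c["mtx"]@q;return q[:2]/q[2]
E
python3 - <<'E'
from h import *
P=[back("top",u,.085) for u in [(228,173),(292.5,157.5),(308.75,220.75),(243,237.5)]]
for p in P: print(p.round(4))
print("c",np.mean(P,0).round(4))
for i,j in [(3,0),(2,1),(1,0),(2,3)]:
    d=P[j]-P[i];print(i,j,np.linalg.norm(d).round(3),np.degrees(np.arctan2(d[1],d[0])).round(2))
for n,a,b,z in [("bar",(358.8,225.5),(357,176.7),.093),("panel",(137.6,250.4),(143.6,197),.182)]:
    a=back("top",a,z);b=back("top",b,z);d=b-a;print(n,(a+b)/2,np.linalg.norm(d),np.degrees(np.arctan2(d[1],d[0])))
for n,a,z in [("pl",(72,108),.118),("pl",(115,305),.118),("pr",(105,105),.113),("pr",(148,292),.113)]:
    print(n,back("top",(220+a[0]/4,150+a[1]/4),z).round(4))
for n,a,z in [("stand",(431,35),.08),("stand",(572,68),.08),("stand",(538,353),.08),("stand",(388,345),.08)]:
    print(n,back("top",(125+(a[0]-330)/5,185+a[1]/5),z).round(4))
for n in ["crate_bin","crate_slot"]:
    pass
E
python3 - <<'E'
import cv2,numpy as np
im=cv2.imread("pics/scene0.png")
c=cv2.resize(im[90:310,110:360],None,fx=3,fy=2.7,interpolation=cv2.INTER_CUBIC)
cv2.imwrite("pics/s.png",c)
E
```

```text
[0.6336 0.0845 0.085 ]
[ 0.6773 -0.1154  0.085 ]
[ 0.4804 -0.1569  0.085 ]
[0.4353 0.0423 0.085 ]
c [ 0.5567 -0.0364  0.085 ]
3 0 0.203 12.02
2 1 0.201 11.91
1 0 0.205 102.32
2 3 0.204 102.75
bar [ 0.53589417 -0.30700864  0.093     ] 0.14870917998603014 -1.504671215034726
panel [0.47698122 0.3214033  0.182     ] 0.1485366353084367 -5.326505060924048
pl [0.6138 0.0524 0.118 ]
pl [0.4661 0.0235 0.118 ]
pr [0.6164 0.0279 0.113 ]
pr [ 0.4754 -0.0009  0.113 ]
stand [0.582 0.339 0.08 ]
stand [0.5593 0.2526 0.08  ]
stand [0.3877 0.2717 0.08  ]
stand [0.3948 0.3614 0.08  ]
```

View pics/s.png

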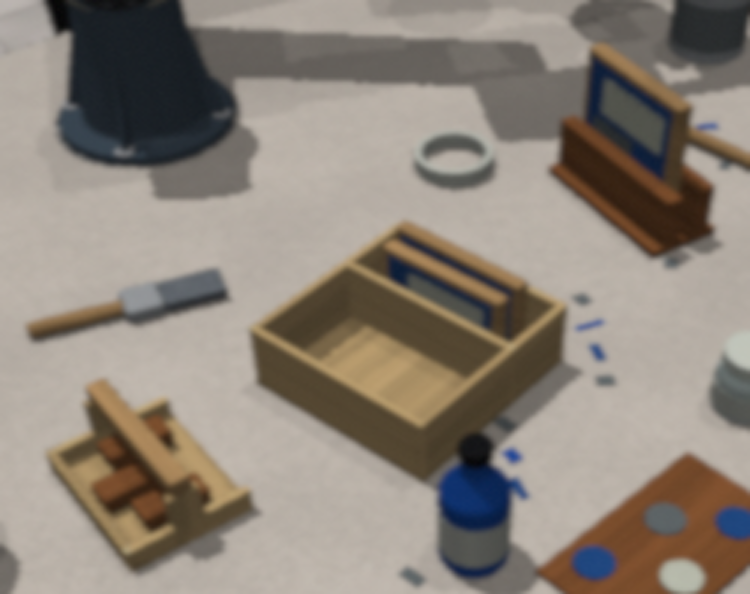

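```bash
cat >> h.py <<'E'
from rig import get_state
from scipy.spatial.transform import Rotation as Ro
def Rt(yaw,tilt=0,axis=None):
    c,s=np.cos(np.radians(yaw)),np.sin(np.radians(yaw))
    R=np.array([[c,s,0],[s,-c,0],[0,0,-1.]])
    if tilt: R=Ro.from_rotvec(np.radians(tilt)*np.array(axis)).as_matrix()@R
    return R
def row(p,R,S=None):
    S=S or get_state();R0=S["orientation"];d=R0.T@(np.array(p)-S["tcp_pos"])*1000
    r=Ro.from_matrix(R0.T@R).as_rotvec(degrees=True)
    return d.round(1).tolist()+r.round(2).tolist()
E
python3 - <<'E'
from h import *
print(row((.52,.1,.28),Rt(0)))
E
```

```text
[-379.1, 469.0, -43.4, 0.0, -0.0, 73.22]
```

Call:
arm_command:
  rows:
    - [1,-40,50,-20,0,0,8]
    - [1,-85,100,-43,0,0,16]
    - [1,-130,155,-43,0,0,24]
    - [1,-175,210,-43,0,0,32]
    - [1,-220,265,-43,0,0,40]
    - [1,-265,320,-43,0,0,48]
    - [1,-310,375,-43,0,0,56]
    - [1,-345,420,-43,0,0,64]
  squeeze: 50

```text
time: 1.9
tcp_pos: [0.3999, 0.2681, 0.2789]
orientation: [[0.988, 0.155, 0.001], [0.155, -0.988, 0.0], [0.001, -0.0, -1.0]]
wrist_force: [0.8, 1.0, -0.3]
opening: 1.001
```

Run:
```python
from h import *
print(row((.535,-.306,.2),Rt(-91.5)), get_state()["joint_positions"].round(2))
```

```text
[44.5, 588.1, 78.8, -0.06, -0.03, 100.41] [0.36 0.28 1.73 0.   1.13 0.2 ]
```

Call:
arm_command:
  rows:
    - [1,4,50,5,0,0,8]
    - [1,8,100,10,0,0,16]
    - [1,12,150,15,0,0,24]
    - [1,16,200,20,0,0,32]
    - [1,20,250,25,0,0,40]
    - [1,24,300,30,0,0,48]
    - [1,28,350,35,0,0,56]
    - [1,32,400,40,0,0,64]

```text
time: 2.7
tcp_pos: [0.4925, -0.1194, 0.2394]
orientation: [[0.567, -0.824, 0.002], [-0.824, -0.567, 0.0], [0.001, -0.002, -1.0]]
wrist_force: [1.1, -0.5, -0.2]
opening: 0.999
```

Run:
```python
from h import *
print(row((.538,-.306,.2),Rt(-91.5)), get_state()["joint_positions"].round(2))
```

```text
[179.5, 68.4, 39.4, -0.1, -0.01, 36.05] [-0.46  0.36  1.72  0.    1.05  0.51]
```

Call:
arm_command:
  rows:
    - [1,40,15,8,0,0,8]
    - [1,80,30,16,0,0,16]
    - [1,120,45,24,0,0,24]
    - [1,150,58,32,0,0,32]
    - [1,179.5,68.4,39,0,0,36]
    - [1,179.5,68.4,39,0,0,36]
    - [1,179.5,68.4,39,0,0,36]

```text
time: 3.4
tcp_pos: [0.5377, -0.3063, 0.1999]
orientation: [[-0.026, -1.0, 0.001], [-1.0, 0.026, 0.001], [-0.001, -0.001, -1.0]]
wrist_force: [0.1, 0.4, -0.1]
opening: 0.995
```

Run:
```python
from h import *
from rig import *
import cv2
im=read_camera("wrist");cv2.imwrite("pics/w1.png",im)
s=get_state();print(s["tcp_pos"],s["joint_positions"].round(2))
for l in ["tray_bar","tray"]:
    for c in ["wrist"]: print(l,[(d["point"],d["conf"]) for d in tip_of(c,l)[:2]])
print(calibration("wrist"))
```

```text
[ 0.53759811 -0.3053769   0.20016379] [-0.7   0.56  1.49  0.    1.1   0.9 ]
tray_bar [([0.5342, -0.3076, 0.0838], 0.72), ([0.5665, -0.0702, 0.0077], 0.26)]
tray [([0.5357, -0.3087, -0.0019], 0.94)]
{'mtx': array([[318.23592655,   0.        , 251.34651573],
       [  0.        , 318.23592655, 189.38705576],
       [  0.        ,   0.        ,   1.        ]]), 'view': array([[-0.02508266, -0.99968422, -0.00152188, -0.29161038],
       [-0.9549791 ,  0.02351076,  0.29574004,  0.49569725],
       [-0.29561087,  0.00887132, -0.95526725,  0.52002744],
       [ 0.        ,  0.        ,  0.        ,  1.        ]])}
```

View pics/w1.png

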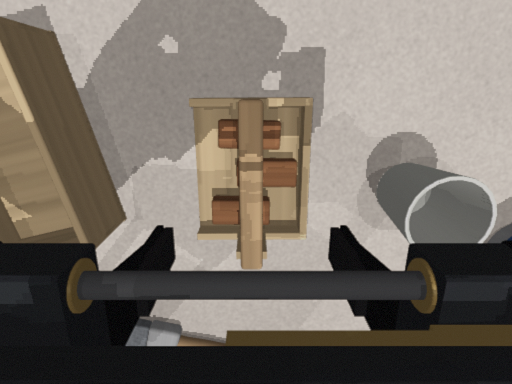

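Run:
```python
from h import *
a=back("wrist",(251,265),.093);b=back("wrist",(250,100),.093);print(a,b,(a+b)/2)
print(back("top",(412,208),.09), back("wrist",(447,215),.09))
print(back("top",(297,122),.16), "bottle")
# tray centre: midpoint of bar
m=(a+b)/2
print(row((.536,m[1],.077),Rt(-91.5)))
```

```text
[ 0.46822672 -0.30327619  0.093     ] [ 0.61305013 -0.30617938  0.093     ] [ 0.54063842 -0.30472779  0.093     ]
[ 0.51032667 -0.46978039  0.09      ] [ 0.51174291 -0.47599029  0.09      ]
[ 0.76573664 -0.12621612  0.16      ] bottle
[0.2, 2.0, 123.7, -0.08, 0.05, 0.12]
```

Call:
arm_command:
  rows:
    - [0.6,0,-1,40,0,0,0]
    - [0.6,0,-1,80,0,0,0]
    - [0.6,0,-1,110,0,0,0]
    - [0.6,0,-1,124,0,0,0]
    - [0.6,0,-1,124,0,0,0]
    - [0.0,0,-1,124,0,0,0]
    - [0.0,0,-1,124,0,0,0]
    - [0.0,0,-1,124,0,0,0]
  squeeze: 50

```text
time: 4.35
tcp_pos: [0.5399, -0.3053, 0.0785]
orientation: [[-0.024, -1.0, 0.004], [-1.0, 0.024, -0.001], [0.001, -0.004, -1.0]]
wrist_force: [-0.3, 0.3, 0.2]
opening: 0.415
```

Call:
arm_command:
  rows:
    - [0,0,0,0,0,0,0]
    - [0,0,0,0,0,0,0]
    - [0,0,0,0,0,0,0]
    - [0,0,0,-10,0,0,0]
    - [0,0,0,-20,0,0,0]

```text
time: 4.85
tcp_pos: [0.5388, -0.3045, 0.0979]
orientation: [[-0.024, -1.0, 0.001], [-1.0, 0.024, 0.001], [-0.001, -0.001, -1.0]]
wrist_force: [-0.2, 0.6, -4.6]
opening: 0.226
```

Run:
```python
from h import *
print(row((.5746,-.113,.24),Rt(-77.8)))
```

```text
[-192.4, -31.4, -141.9, -0.08, 0.05, -13.57]
```

Call:
arm_command:
  rows:
    - [0,0,0,-15,0,0,0]
    - [0,0,0,-40,0,0,0]
    - [0,0,0,-70,0,0,0]
    - [0,0,0,-100,0,0,0]
    - [0,-5,0,-125,0,0,0]
    - [0,-15,-3,-138,0,0,-1]
    - [0,-32,-6,-142,0,0,-3]
    - [0,-52,-10,-142,0,0,-5]

```text
time: 5.65
tcp_pos: [0.5496, -0.2513, 0.2397]
orientation: [[0.065, -0.998, 0.001], [-0.998, -0.065, 0.002], [-0.002, -0.001, -1.0]]
wrist_force: [0.7, 0.1, -5.5]
opening: 0.229
```

Run:
```python
from h import *
print(row((.5746,-.113,.24),Rt(-77.8)))
```

```text
[-136.4, -34.0, -0.0, -0.05, 0.1, -8.45]
```

Call:
arm_command:
  rows:
    - [0,-22,-5,0,0,0,-2]
    - [0,-45,-11,0,0,0,-4]
    - [0,-68,-17,0,0,0,-6]
    - [0,-90,-22,0,0,0,-7]
    - [0,-110,-27,0,0,0,-8]
    - [0,-125,-31,0,0,0,-8.45]
    - [0,-134,-33.5,0,0,0,-8.45]
    - [0,-136.4,-34,0,0,0,-8.45]

```text
time: 6.45
tcp_pos: [0.5743, -0.1115, 0.2393]
orientation: [[0.213, -0.977, -0.001], [-0.977, -0.213, 0.003], [-0.003, 0.0, -1.0]]
wrist_force: [1.0, 1.1, -4.5]
opening: 0.226
```

Run:
```python
from h import *
from rig import *
import cv2
im=read_camera("scene");cv2.imwrite("pics/s2.png",cv2.resize(im[130:300,110:360],None,fx=3,fy=3))
print(get_state()["joint_positions"].round(2))
xa=np.array([np.cos(.213),np.sin(.213),0]);ya=np.array([-xa[1],xa[0],0])
b=np.array([.5655,-.071,0])
for th,y in [(0,-43),(18,-43),(38,-25)]:
    p=b+ya*y/1000;p[2]=.195;print(th,row(p,Rt(-77.8,-th,xa)))
```

```text
[-0.38  0.47  1.53  0.    1.14  0.97]
0 [1.1, 0.1, 44.5, -0.02, 0.13, 0.08]
18 [1.1, 0.1, 44.5, -0.03, 18.13, 0.07]
38 [-16.9, 0.1, 44.6, -0.04, 38.13, 0.07]
```

View pics/s2.png

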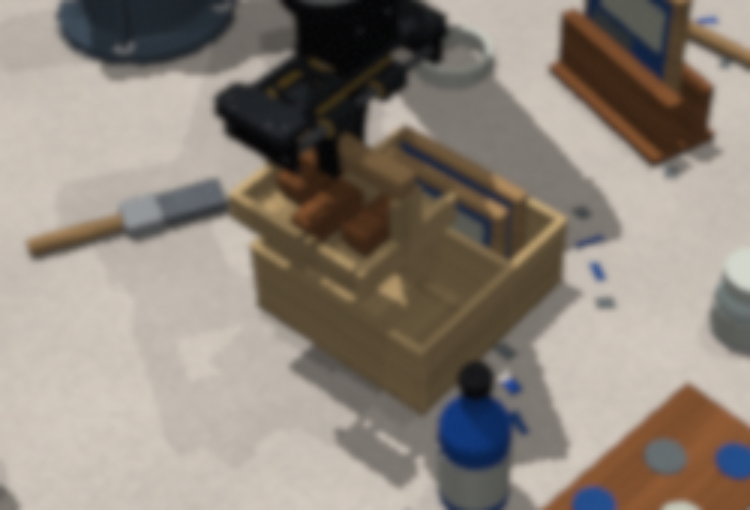

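Call:
arm_command:
  rows:
    - [0,1,0,10,0,2,0]
    - [0,1,0,25,0,5,0]
    - [0,1,0,35,0,8,0]
    - [0,1,0,42,0,11,0]
    - [0,1,0,45,0,14,0]
    - [0,1,0,45,0,17,0]
    - [0,1,0,45,0,19,0]
    - [0,1,0,45,0,21,0]

```text
time: 7.3
tcp_pos: [0.5746, -0.1136, 0.1943]
orientation: [[0.197, -0.978, 0.076], [-0.913, -0.211, -0.349], [0.357, -0.0, -0.934]]
wrist_force: [-0.0, 0.6, -4.4]
opening: 0.225
```

Run:
```python
from h import *
xa=np.array([np.cos(.213),np.sin(.213),0]);ya=np.array([-xa[1],xa[0],0])
b=np.array([.5655,-.071,0])
print(get_state()["joint_positions"].round(2))
for th,y in [(21,-43),(28,-38),(40,-25)]:
    p=b+ya*y/1000;p[2]=.195;print(th,row(p,Rt(-77.8,-th,xa)))
```

```text
[-0.22  0.51  1.68 -0.45  0.84  1.42]
21 [-0.3, -0.1, -0.8, -0.01, 0.09, -0.04]
28 [-4.9, -0.1, -2.6, -0.01, 7.09, -0.04]
40 [-17.1, -0.1, -7.2, -0.0, 19.09, -0.04]
```

Call:
arm_command:
  rows:
    - [0,-1,0,-1,0,2,0]
    - [0,-2,0,-2,0,4,0]
    - [0,-3,0,-2,0,6,0]
    - [0,-5,0,-3,0,8,0]
    - [0,-7,0,-4,0,10,0]
    - [0,-9,0,-5,0,12,0]

```text
time: 7.9
tcp_pos: [0.5729, -0.1044, 0.196]
orientation: [[0.174, -0.978, 0.115], [-0.821, -0.209, -0.532], [0.544, -0.002, -0.839]]
wrist_force: [-1.1, -1.0, -3.0]
opening: 0.224
```

Run:
```python
from h import *
from rig import *
import cv2
im=read_camera("scene");cv2.imwrite("pics/s3.png",cv2.resize(im[130:300,110:360],None,fx=3,fy=3))
```

```text
(no output)
```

View pics/s3.png

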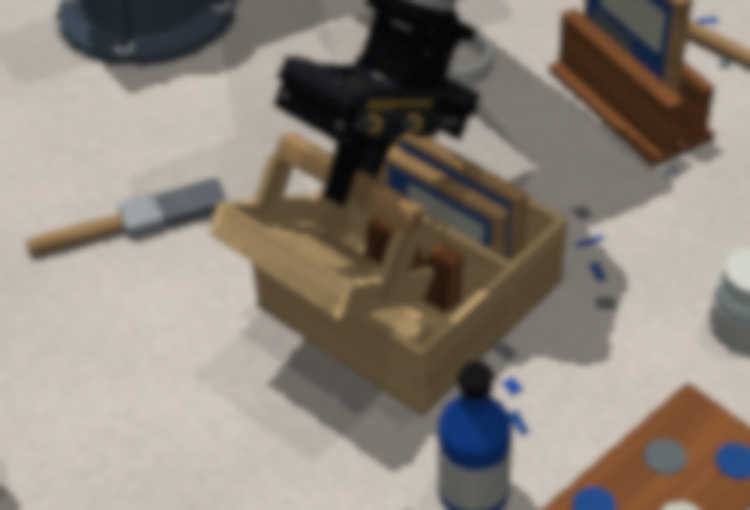

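Call:
arm_command:
  rows:
    - [0,0,0,0,0,3,0]
    - [0,0,0,0,0,6,0]
    - [0,3,0,-5,0,6,0]
    - [0,11,0,-17,0,6,0]
    - [0,22,0,-34,0,6,0]
    - [0,33,0,-50,0,6,0]
    - [0,33,0,-50,0,6,0]

```text
time: 8.65
tcp_pos: [0.5747, -0.1047, 0.2591]
orientation: [[0.157, -0.978, 0.139], [-0.761, -0.209, -0.614], [0.63, -0.009, -0.777]]
wrist_force: [-0.6, -0.6, -4.0]
opening: 0.226
```

Run:
```python
from h import *
from rig import *
import cv2
im=read_camera("scene");cv2.imwrite("pics/s4.png",cv2.resize(im[130:300,110:360],None,fx=3,fy=3))
print(row((.572,-.13,.26),Rt(-77.8)))
print(row((.5388,-.3045,.2),Rt(-91.4)))
```

```text
[21.0, 6.9, 13.3, -0.29, -38.94, -0.26]
[110.9, 76.2, 162.6, -4.91, -38.72, 12.81]
```

View pics/s4.png

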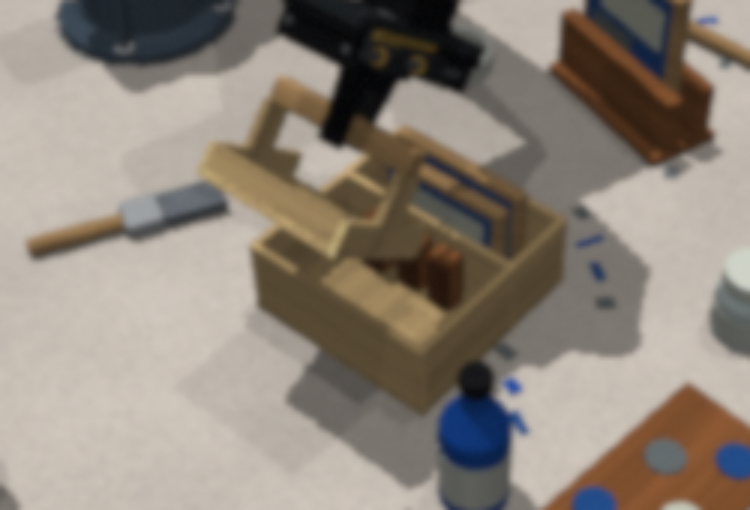

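Call:
arm_command:
  rows:
    - [0,7,0,-10,0,-6,0]
    - [0,14,3,-10,0,-13,0]
    - [0,20,5,-8,0,-21,0]
    - [0,25,8,5,0,-29,0]
    - [0,35,10,15,0,-36,1]
    - [0,50,15,35,0,-39,3]
    - [0,65,20,60,-1,-39,5]
    - [0,80,30,80,-2,-39,7]

```text
time: 9.5
tcp_pos: [0.567, -0.223, 0.2432]
orientation: [[0.083, -0.996, 0.011], [-0.997, -0.083, 0.005], [-0.004, -0.012, -1.0]]
wrist_force: [-0.5, -0.1, -3.5]
opening: 0.228
```

Run:
```python
from h import *
from rig import *
import cv2
im=read_camera("scene");cv2.imwrite("pics/s5.png",cv2.resize(im[130:300,110:360],None,fx=3,fy=3))
print([(d["point"],d["conf"]) for d in tip_of("scene","block1")])
print(row((.5388,-.3045,.2),Rt(-91.4)))
```

```text
[([0.5974, -0.0321, 0.0357], 0.64), ([0.5165, -0.0486, 0.0383], 0.52), ([0.5583, -0.0339, 0.0395], 0.45)]
[77.4, 34.2, 42.1, -0.55, 0.21, 6.07]
```

View pics/s5.png

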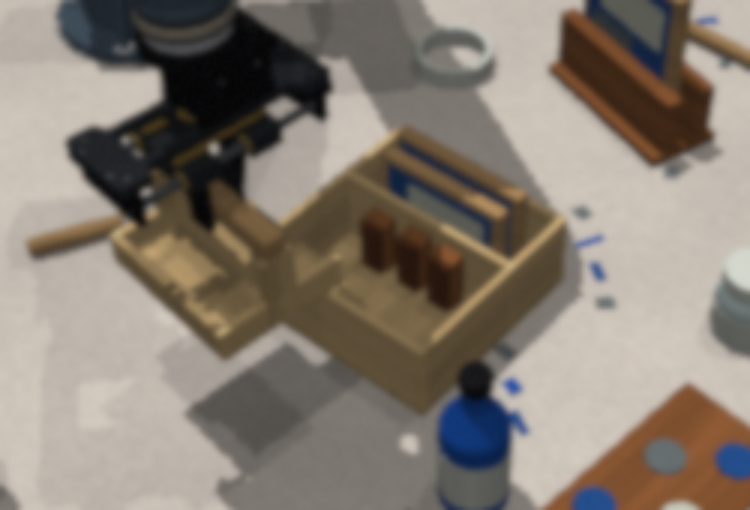

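Call:
arm_command:
  rows:
    - [0,25,10,10,0,0,2]
    - [0,50,22,25,0,0,4]
    - [0,70,31,35,0,0,6]
    - [0,77,34,42,-0.5,0,6]
    - [0,77.4,34.2,42,-0.5,0.2,6]
    - [0,77.4,34.2,42,-0.5,0.2,6]

```text
time: 10.2
tcp_pos: [0.539, -0.3034, 0.1999]
orientation: [[-0.022, -1.0, 0.001], [-1.0, 0.022, 0.001], [-0.001, -0.001, -1.0]]
wrist_force: [0.4, 0.5, -2.8]
opening: 0.221
```

Run:
```python
from h import *
print(row((.5388,-.3045,.0785),Rt(-91.4)))
```

```text
[1.3, 0.3, 121.4, -0.03, 0.08, 0.13]
```

Call:
arm_command:
  rows:
    - [0,1,0,35,0,0,0]
    - [0,1,0,75,0,0,0]
    - [0,1,0,103,0,0,0]
    - [0,1,0,113,0,0,0]
    - [0,1,0,118,0,0,0]
    - [0,1,0,120,0,0,0]
    - [0,1,0,121.5,0,0,0]
    - [0,1,0,122,0,0,0]

```text
time: 11.0
tcp_pos: [0.5401, -0.3048, 0.0795]
orientation: [[-0.022, -1.0, 0.003], [-1.0, 0.022, -0.0], [0.0, -0.003, -1.0]]
wrist_force: [-1.1, 1.0, 1.0]
opening: 0.226
```

Call:
arm_command:
  rows:
    - [0,0,0,1,0,0,0]
    - [0.5,0,0,1,0,0,0]
    - [0.5,0,0,1,0,0,0]
    - [0.5,0,0,1,0,0,0]
    - [0.5,0,0,1,0,0,0]
    - [0.5,0,0,-15,0,0,0]
    - [0.5,0,0,-50,0,0,0]
    - [0.5,0,0,-95,0,0,0]

```text
time: 11.8
tcp_pos: [0.5385, -0.3038, 0.1735]
orientation: [[-0.022, -1.0, -0.001], [-1.0, 0.022, 0.003], [-0.003, 0.001, -1.0]]
wrist_force: [1.2, -0.7, 0.2]
opening: 0.5
```

Call:
arm_command:
  rows:
    - [0.8,0,0,-40,0,0,0]
    - [0.8,-20,0,-80,0,0,-5]
    - [0.8,-50,0,-100,0,0,-13]
    - [0.8,-95,0,-110,0,0,-21]
    - [0.8,-140,0,-115,0,0,-29]
    - [0.8,-185,0,-115,0,0,-37]
    - [0.8,-230,0,-115,0,0,-45]
    - [0.8,-275,0,-115,0,0,-53]

```text
time: 12.6
tcp_pos: [0.5444, -0.0275, 0.2896]
orientation: [[0.788, -0.615, -0.0], [-0.615, -0.788, 0.003], [-0.002, -0.002, -1.0]]
wrist_force: [0.4, 0.0, 0.4]
opening: 0.794
```

Run:
```python
from h import *
from rig import *
import cv2
for n in ["top","scene"]:
    im=read_camera(n);cv2.imwrite(f"pics/{n}6.png",im)
    for l in ["tray","block1","tall_panel","crate","crate_slot","crate_bin","stand"]: print(l,[(np.round(d["point"],3),round(d["conf"],2)) for d in tip_of(n,l)[:3]])
s=get_state();print(s["time"],s["joint_positions"].round(2))
print(row((.477,.323,.3),Rt(-97)),row((.477,.323,.3),Rt(83)))
```

```text
tray [(array([ 0.54 , -0.307,  0.001]), 0.8)]
block1 [(array([ 0.518, -0.049,  0.042]), 0.46)]
tall_panel [(array([0.477, 0.326, 0.01 ]), 0.76)]
crate [(array([ 0.56 , -0.032,  0.001]), 0.87)]
crate_slot []
crate_bin [(array([ 0.57 , -0.068,  0.009]), 0.73)]
stand [(array([ 0.488,  0.327, -0.   ]), 0.67)]
tray [(array([ 0.537, -0.302,  0.003]), 0.92), (array([ 0.79 ,  0.184, -0.   ]), 0.62)]
block1 [(array([ 0.56 , -0.036,  0.037]), 0.63), (array([ 0.599, -0.032,  0.039]), 0.47), (array([ 0.516, -0.05 ,  0.04 ]), 0.46)]
tall_panel [(array([0.48 , 0.323, 0.016]), 0.78)]
crate [(array([ 0.556, -0.032, -0.001]), 0.95)]
crate_slot []
crate_bin [(array([ 0.568, -0.071,  0.008]), 0.93)]
stand [(array([ 0.488,  0.33 , -0.003]), 0.74), (array([ 0.509, -0.48 , -0.004]), 0.44)]
13.4 [-0.26  0.36  1.57  0.    1.22  0.41]
[-271.7, -234.7, -9.6, -0.01, 0.2, 58.69] [-271.7, -234.7, -9.6, -0.23, -0.01, -121.31]
```

View pics/top6.png

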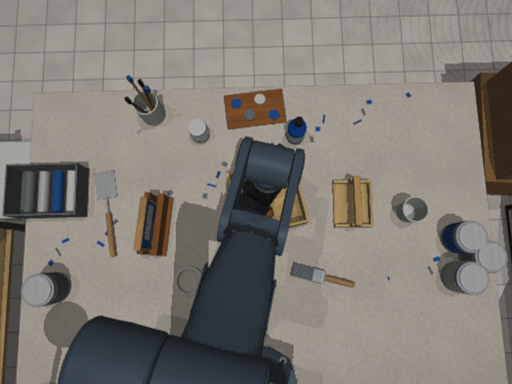

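View pics/scene6.png

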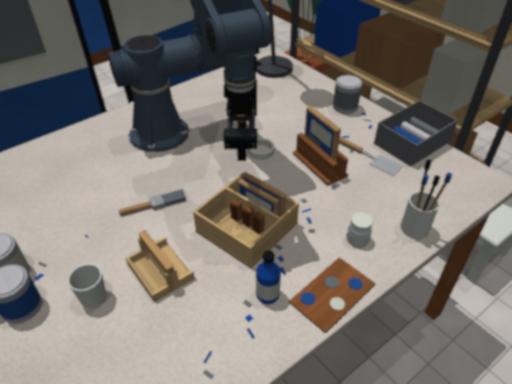

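Run:
```python
from h import *
from rig import *
import cv2
im=read_camera("wrist");cv2.imwrite("pics/w7.png",cv2.resize(im,None,fx=1.5,fy=1.5))
np.save("w7.npy",calibration("wrist")["view"])
```

```text
(no output)
```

View pics/w7.png

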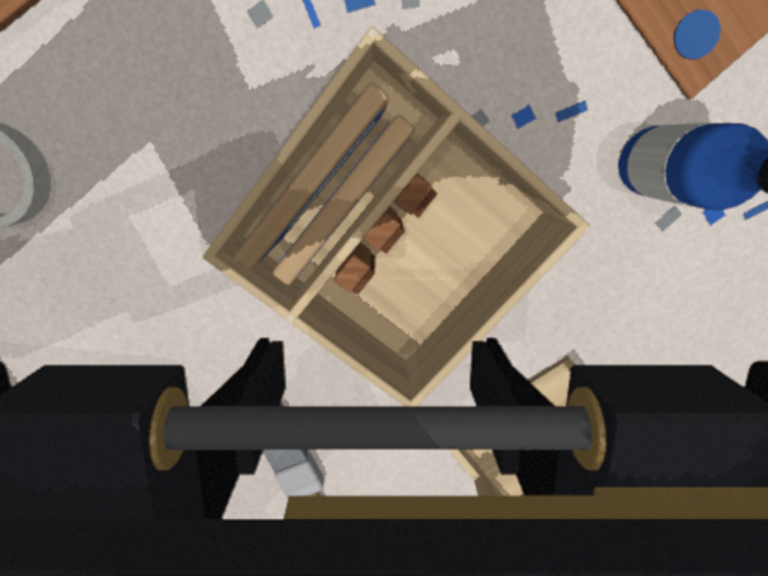

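Run:
```python
import cv2
im=cv2.imread("pics/w7.png")
cv2.imwrite("pics/w7z.png",cv2.resize(im[70:300,190:440],None,fx=2.6,fy=2.6,interpolation=cv2.INTER_CUBIC))
```

```text
(no output)
```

View pics/w7z.png

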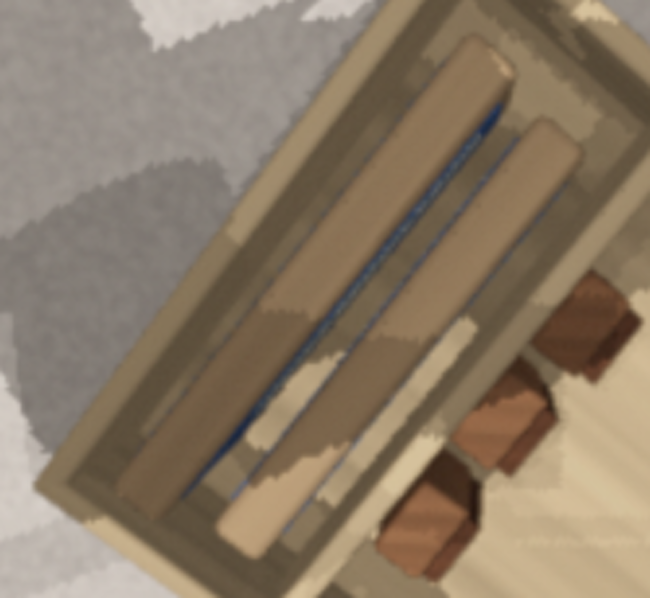

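Run:
```python
from h import *
V=np.load("w7.npy");K=calibration("wrist")["mtx"]
def bk(uv,z):
    R=V[:3,:3];t=V[:3,3];o=-R.T@t;d=R.T@np.linalg.inv(K)@np.array([uv[0],uv[1],1.]);return o+d*(z-o[2])/d[2]
C=[bk((a/1.5,b/1.5),.085) for a,b in [(375,28),(207,257),(412,402),(587,222)]]
for i in range(4):
    d=C[i]-C[(i+1)%4];print(C[i].round(4),np.linalg.norm(d).round(4),np.degrees(np.arctan2(d[1],d[0])).round(2))
c=np.mean(C,0);print("c",c)
z=lambda a:((a[0]/2.6+190)/1.5,(a[1]/2.6+70)/1.5)
yaw=np.radians(12.2);xa=np.array([np.cos(yaw),np.sin(yaw),0]);ya=np.array([-xa[1],xa[0],0])
for n,p,q,h in [("L",(494,57),(139,505),.118),("R",(562,137),(236,545),.113)]:
    a=bk(z(p),h);b=bk(z(q),h);d=a-b;m=(a+b)/2
    print(n,m.round(4),np.linalg.norm(d).round(4),np.degrees(np.arctan2(d[1],d[0])),"crate",((m-c)@xa).round(4),((m-c)@ya).round(4), ((a-c)@ya).round(4),((b-c)@ya).round(4))
for n,p,h in [("Ledge a",(515,78),.118),("Ledge b",(160,520),.118),("Redge a",(543,118),.113),("Redge b",(217,530),.113),("Lo",(472,36),.118),("Ro",(580,155),.113)]:
    a=bk(z(p),h);print(n,((a-c)@xa).round(4),((a-c)@ya).round(4))
```

```text
[0.6369 0.0892 0.085 ] 0.2025 12.33
[0.4391 0.0459 0.085 ] 0.2021 103.49
[ 0.4862 -0.1506  0.085 ] 0.1979 -168.22
[ 0.6799 -0.1102  0.085 ] 0.204 -77.82
c [ 0.56051965 -0.0314419   0.085     ]
L [0.5416 0.0396 0.118 ] 0.1461 11.290175208014347 crate -0.0035 0.0735 0.0723 0.0746
R [0.5482 0.0148 0.113 ] 0.1372 12.116465750824235 crate -0.0023 0.0478 0.0477 0.0479
Ledge a 0.0691 0.0654
Ledge b -0.0763 0.0679
Redge a 0.0668 0.0542
Redge b -0.0707 0.0544
Lo 0.0698 0.0793
Ro 0.066 0.0415
```

Call:
arm_command:
  rows:
    - [0.8,-35,-30,-2,0,0,8]
    - [0.8,-70,-60,-4,0,0,16]
    - [0.8,-105,-90,-6,0,0,24]
    - [0.8,-140,-120,-8,0,0,32]
    - [0.8,-175,-150,-10,0,0,40]
    - [0.8,-210,-180,-10,0,0,48]
    - [0.8,-245,-210,-10,0,0,54]
    - [0.8,-271,-234,-10,0,0,57]

```text
time: 14.25
tcp_pos: [0.476, 0.3248, 0.3006]
orientation: [[-0.094, -0.996, -0.001], [-0.996, 0.094, 0.004], [-0.004, 0.001, -1.0]]
wrist_force: [0.4, -0.2, 0.4]
opening: 0.801
```

Call:
arm_command:
  rows:
    - [0.8,0,0,0,0,0,0]
    - [0.8,0,0,0,0,0,0]

```text
time: 14.45
tcp_pos: [0.4754, 0.3256, 0.3004]
orientation: [[-0.091, -0.996, -0.001], [-0.996, 0.091, 0.003], [-0.003, 0.002, -1.0]]
wrist_force: [0.5, -0.6, 0.0]
opening: 0.798
```

Run:
```python
from h import *
from rig import *
import cv2
im=read_camera("wrist");cv2.imwrite("pics/w8.png",cv2.resize(im,None,fx=1.5,fy=1.5))
np.save("w8.npy",calibration("wrist")["view"])
s=get_state();print(s["tcp_pos"],s["orientation"].round(3),s["joint_positions"].round(2))
print([(d["point"],d["conf"]) for d in tip_of("wrist","tall_panel")])
```

```text
[0.47576789 0.32455322 0.30043772] [[-0.093 -0.996 -0.001]
 [-0.996  0.093  0.003]
 [-0.003  0.002 -1.   ]] [0.4  0.39 1.48 0.   1.27 2.07]
[([0.5266, 0.4842, -0.0], 0.29)]
```

View pics/w8.png

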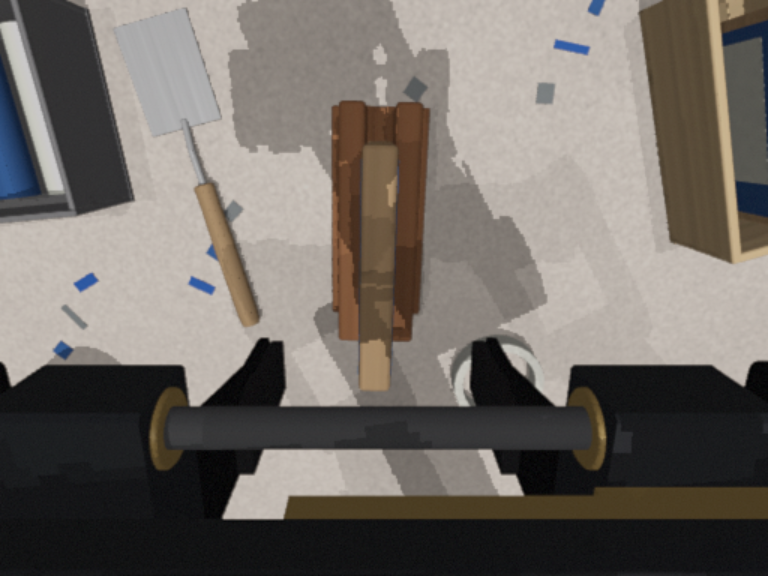

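Run:
```python
from h import *
V=np.load("w8.npy");K=calibration("wrist")["mtx"]
def bk(uv,z):
    R=V[:3,:3];t=V[:3,3];o=-R.T@t;d=R.T@np.linalg.inv(K)@np.array([uv[0],uv[1],1.]);return o+d*(z-o[2])/d[2]
a=bk((375.5/1.5,389/1.5),.182);b=bk((379.5/1.5,147/1.5),.182);d=b-a;m=(a+b)/2
ang=np.degrees(np.arctan2(d[1],d[0]));print(a,b,m,np.linalg.norm(d),ang)
# stand axis: outer groove walls, top z .08: far end (365..395 gap), 
for u in [(339,101),(424,103),(411,340),(340,338)]: print(bk((u[0]/1.5,u[1]/1.5),.08))
print(row((m[0],m[1],.155),Rt(ang-90)))
```

```text
[0.40582807 0.33174366 0.182     ] [0.55152577 0.31568282 0.182     ] [0.47867692 0.32371324 0.182     ] 0.1465802557909997 -6.290542966256677
[0.58375235 0.34195903 0.08      ]
[0.57660398 0.28080992 0.08      ]
[0.39122879 0.30378646 0.08      ]
[0.39857417 0.3630524  0.08      ]
[0.4, -2.8, 145.5, 0.09, 0.16, 0.88]
```

Call:
arm_command:
  rows:
    - [0.8,0.4,-2.8,40,0,0,0.9]
    - [0.8,0.4,-2.8,85,0,0,0.9]
    - [0.8,0.4,-2.8,120,0,0,0.9]
    - [0.8,0.4,-2.8,140,0,0,0.9]
    - [0.8,0.4,-2.8,145,0,0,0.9]
    - [0.4,0.4,-2.8,145,0,0,0.9]
    - [0.1,0.4,-2.8,145,0,0,0.9]
    - [0,0.4,-2.8,145,0,0,0.9]
  squeeze: 20

```text
time: 15.35
tcp_pos: [0.4798, 0.3239, 0.1571]
orientation: [[-0.11, -0.994, 0.002], [-0.994, 0.11, 0.004], [-0.004, -0.001, -1.0]]
wrist_force: [-0.1, 0.7, 0.4]
opening: 0.606
```

Call:
arm_command:
  rows:
    - [0,0,0,0,0,0,0]
    - [0,0,0,0,0,0,0]
    - [0,0,0,0,0,0,0]
    - [0,0,0,0,0,0,0]
  squeeze: 40

```text
time: 15.75
tcp_pos: [0.4798, 0.324, 0.1574]
orientation: [[-0.11, -0.994, 0.002], [-0.994, 0.11, 0.004], [-0.005, -0.002, -1.0]]
wrist_force: [0.2, -0.3, 0.1]
opening: 0.246
```

Call:
arm_command:
  rows:
    - [0,0,0,0,0,0,0]
    - [0,0,0,0,0,0,0]
    - [0,0,0,0,0,0,0]
  squeeze: 45

```text
time: 16.05
tcp_pos: [0.4799, 0.3242, 0.1574]
orientation: [[-0.11, -0.994, 0.002], [-0.994, 0.11, 0.005], [-0.005, -0.002, -1.0]]
wrist_force: [-0.4, 1.7, 0.9]
opening: 0.23
```

Call:
arm_command:
  rows:
    - [0,0,0,-8,0,0,0]
    - [0,0,0,-25,0,0,0]
    - [0,0,0,-50,0,0,0]
    - [0,0,0,-80,0,0,0]
    - [0,0,0,-110,0,0,0]
    - [0,0,0,-140,0,0,0]
    - [0,0,0,-160,0,0,0]
    - [0,0,0,-160,0,0,0]

```text
time: 16.85
tcp_pos: [0.4807, 0.3237, 0.3205]
orientation: [[-0.11, -0.994, 0.008], [-0.994, 0.11, 0.007], [-0.007, -0.007, -1.0]]
wrist_force: [0.4, 0.1, -3.1]
opening: 0.227
```

Run:
```python
from h import *
from rig import *
import cv2
s=get_state();print(s["tcp_pos"],s["joint_positions"].round(2),s["opening"])
im=read_camera("scene");cv2.imwrite("pics/s9.png",cv2.resize(im[20:200,200:400],None,fx=3,fy=3))
im=read_camera("wrist");cv2.imwrite("pics/w9.png",cv2.resize(im,None,fx=1.5,fy=1.5))
print([(d["point"],d["conf"]) for d in tip_of("scene","tall_panel")])
```

```text
[0.48071661 0.32371539 0.32051419] [0.4  0.38 1.45 0.   1.31 2.08] 0.22714546646674214
[([0.4854, 0.3247, 0.1792], 0.65)]
```

View pics/s9.png

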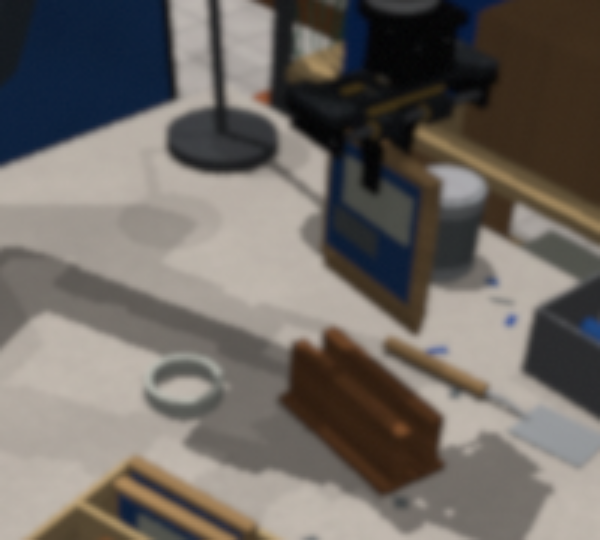

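View pics/w9.png

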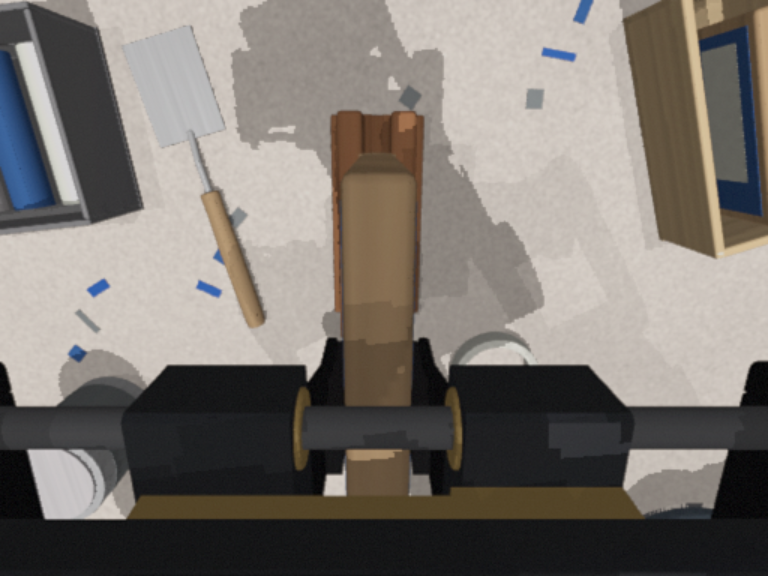

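Run:
```python
from h import *
print(row((.546,.027,.315),Rt(-77.8)))
```

```text
[286.4, -100.0, -0.3, 0.06, 0.18, -18.54]
```

Call:
arm_command:
  rows:
    - [0,20,-7,0,0,0,-1]
    - [0,60,-21,0,0,0,-3]
    - [0,105,-37,0,0,0,-6]
    - [0,150,-52,0,0,0,-9]
    - [0,195,-68,0,0,0,-12]
    - [0,235,-82,0,0,0,-15]
    - [0,265,-93,0,0,0.2,-18]
    - [0,280,-98,0,0,0.2,-18.5]

```text
time: 17.8
tcp_pos: [0.5443, 0.0305, 0.3125]
orientation: [[0.209, -0.978, -0.005], [-0.978, -0.209, -0.001], [0.0, 0.005, -1.0]]
wrist_force: [-0.0, 0.3, -4.3]
opening: 0.222
```

Run:
```python
from h import *
print(row((.546,.027,.285),Rt(-77.8)))
```

```text
[3.8, -1.1, 27.5, 0.3, -0.01, -0.15]
```

Lower edge then sits at 0.140 m, 22 mm above the panels.

Call:
arm_command:
  rows:
    - [0,3.8,-1,12,0.3,0,0]
    - [0,3.8,-1,24,0.3,0,0]
    - [0,3.8,-1,27.5,0.3,0,0]
    - [0,3.8,-1,27.5,0.3,0,0]
    - [0,3.8,-1,27.5,0.3,0,0]

```text
time: 18.3
tcp_pos: [0.5458, 0.0277, 0.2848]
orientation: [[0.21, -0.978, -0.001], [-0.978, -0.21, 0.0], [-0.0, 0.001, -1.0]]
wrist_force: [0.3, -0.1, -3.6]
opening: 0.229
```

Run:
```python
from h import *
from rig import *
import cv2
s=get_state();print(s["tcp_pos"],s["orientation"].round(3),s["joint_positions"].round(2),s["opening"])
im=read_camera("scene");cv2.imwrite("pics/sA.png",cv2.resize(im[110:260,180:310],None,fx=4,fy=4,interpolation=cv2.INTER_CUBIC))
im=read_camera("wrist");cv2.imwrite("pics/wA.png",cv2.resize(im,None,fx=1.5,fy=1.5))
np.save("wA.npy",calibration("wrist")["view"])
print([(d["point"],d["conf"]) for d in tip_of("scene","tall_panel")])
```

```text
[0.54577794 0.02772837 0.28478873] [[ 0.21  -0.978 -0.001]
 [-0.978 -0.21   0.   ]
 [-0.     0.001 -1.   ]] [-0.15  0.37  1.57 -0.    1.2   1.21] 0.2291504161643428
[([0.5469, 0.0264, 0.142], 0.74)]
```

View pics/sA.png

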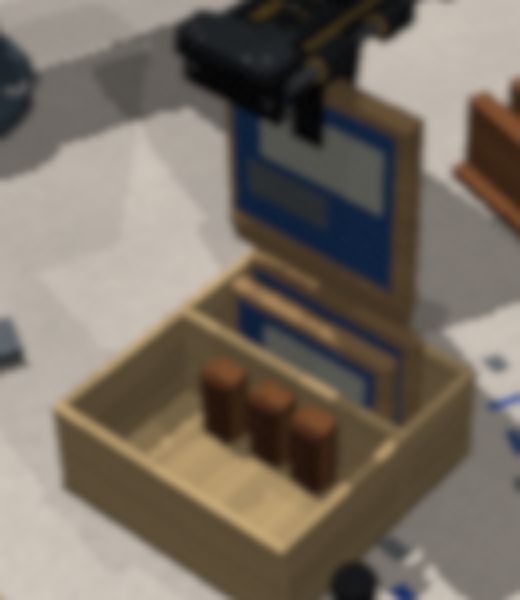

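View pics/wA.png

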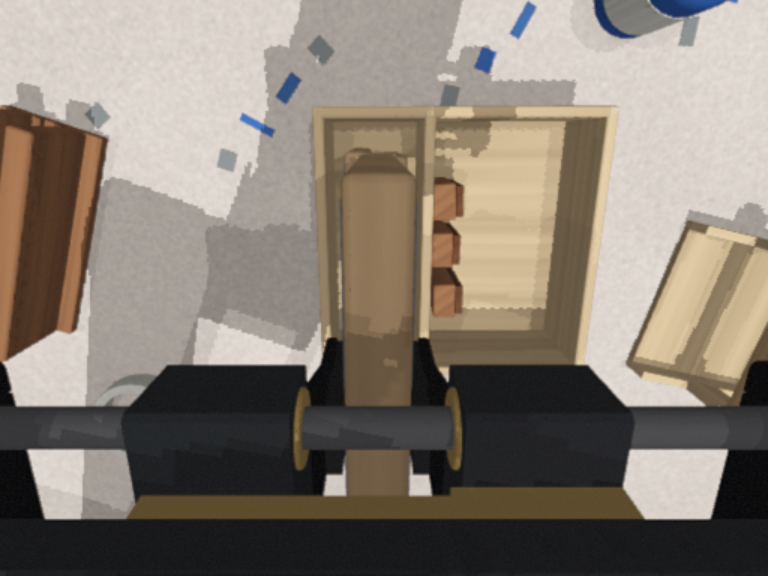

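Run:
```python
from h import *
import cv2
im=cv2.imread("pics/wA.png")
cv2.imwrite("pics/wAz.png",cv2.resize(im[95:225,300:460],None,fx=4.5,fy=4.5,interpolation=cv2.INTER_CUBIC))
im=cv2.imread("pics/sA.png")
cv2.imwrite("pics/sAz.png",im[200:420,180:450].repeat(2,0).repeat(2,1))
```

```text
(no output)
```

View pics/wAz.png

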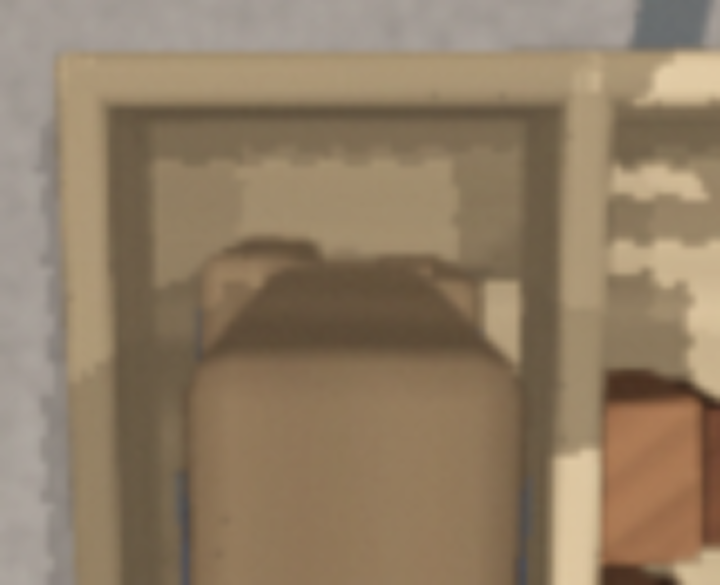

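View pics/sAz.png

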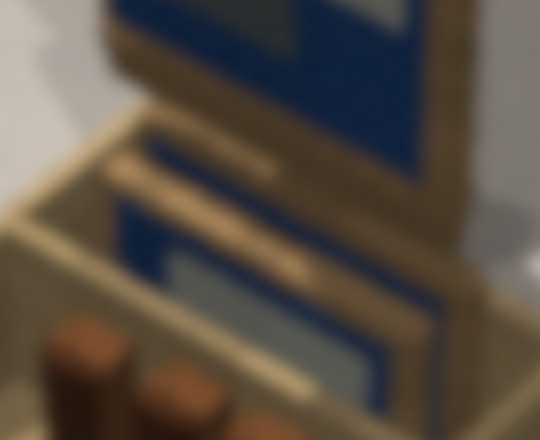

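Call:
arm_command:
  rows:
    - [0,-1.5,0,5,0,0,0]
    - [0,-1.5,0,12,0,0,0]
    - [0,-1.5,0,18,0,0,0]
    - [0,-1.5,0,24,0,0,0]
    - [0,-1.5,0,28,0,0,0]
    - [0,-1.5,0,30,0,0,0]

```text
time: 19.05
tcp_pos: [0.5457, 0.0288, 0.2548]
orientation: [[0.21, -0.978, 0.0], [-0.978, -0.21, -0.0], [0.0, 0.0, -1.0]]
wrist_force: [-0.2, -0.1, -2.7]
opening: 0.223
```

Run:
```python
from h import *
from rig import *
import cv2
im=read_camera("scene");a=cv2.resize(im[140:210,225:305],None,fx=5,fy=5,interpolation=cv2.INTER_CUBIC)
im=read_camera("wrist");b=cv2.resize(im[60:150,200:310],None,fx=3.6,fy=3.9,interpolation=cv2.INTER_CUBIC)
cv2.imwrite("pics/B.png",np.hstack([a[:350],b[:350]]))
```

```text
(no output)
```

View pics/B.png

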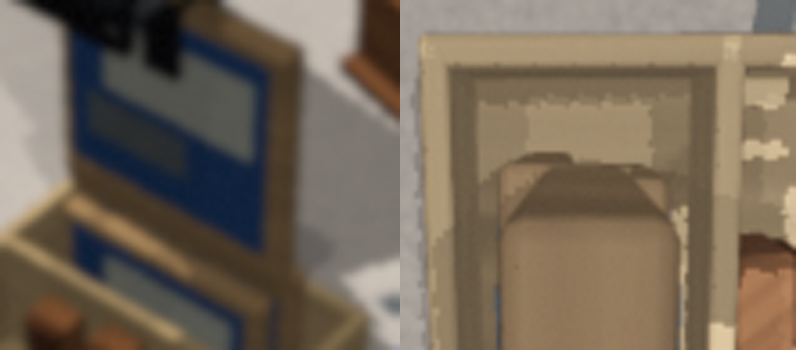

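Call:
arm_command:
  rows:
    - [0,0,0,5,0,0,0]
    - [0,0,0,11,0,0,0]
    - [0,0,0,17,0,0,0]
    - [0,0,0,23,0,0,0]
    - [0,0,0,29,0,0,0]
    - [0,0,0,35,0,0,0]

```text
time: 19.75
tcp_pos: [0.5457, 0.0288, 0.2195]
orientation: [[0.21, -0.978, 0.0], [-0.978, -0.21, -0.0], [0.0, -0.0, -1.0]]
wrist_force: [0.2, -0.1, -3.4]
opening: 0.227
```

Run:
```python
from h import *
from rig import *
import cv2
im=read_camera("scene");a=cv2.resize(im[140:210,225:305],None,fx=5,fy=5,interpolation=cv2.INTER_CUBIC)
im=read_camera("wrist");b=cv2.resize(im[60:150,200:310],None,fx=3.6,fy=3.9,interpolation=cv2.INTER_CUBIC)
cv2.imwrite("pics/C.png",np.hstack([a[:350],b[:350]]))
```

```text
(no output)
```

View pics/C.png

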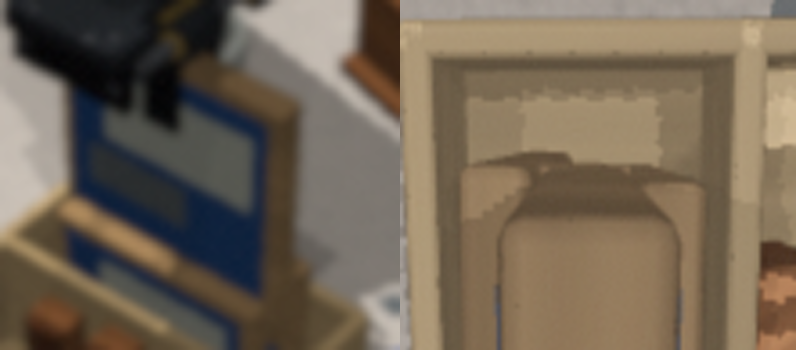

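Panels spread symmetrically with no force; continue down.

Call:
arm_command:
  rows:
    - [0,0,0,6,0,0,0]
    - [0,0,0,13,0,0,0]
    - [0,0,0,20,0,0,0]
    - [0,0,0,27,0,0,0]
    - [0,0,0,34,0,0,0]
    - [0,0,0,40,0,0,0]

```text
time: 20.45
tcp_pos: [0.5448, 0.029, 0.1782]
orientation: [[0.21, -0.978, -0.003], [-0.978, -0.21, 0.0], [-0.001, 0.002, -1.0]]
wrist_force: [0.0, 0.6, -3.0]
opening: 0.23
```

Call:
arm_command:
  rows:
    - [0,0,0,5,0,0,0]
    - [0,0,0,10,0,0,0]
    - [0,0,0,14,0,0,0]
    - [0,0,0,18,0,0,0]
    - [0,0,0,21,0,0,0]

```text
time: 20.95
tcp_pos: [0.545, 0.0288, 0.157]
orientation: [[0.21, -0.978, -0.002], [-0.978, -0.21, -0.0], [-0.0, 0.002, -1.0]]
wrist_force: [-0.0, -0.8, -3.1]
opening: 0.227
```

Call:
arm_command:
  rows:
    - [0,0,0,1,0,0,0]
    - [0,0,0,2,0,0,0]
    - [0,0,0,3,0,0,0]
    - [0,0,0,4,0,0,0]
    - [0,0,0,4,0,0,0]

```text
time: 21.45
tcp_pos: [0.5452, 0.0288, 0.1535]
orientation: [[0.21, -0.978, -0.001], [-0.978, -0.21, -0.0], [-0.0, 0.001, -1.0]]
wrist_force: [-0.4, 0.3, -0.5]
opening: 0.229
```

Call:
arm_command:
  rows:
    - [0,0,0,1,0,0,0]
    - [0,0,0,1,0,0,0]
    - [0,0,0,1.5,0,0,0]

```text
time: 21.75
tcp_pos: [0.5452, 0.0288, 0.1534]
orientation: [[0.21, -0.978, -0.001], [-0.978, -0.21, -0.0], [0.0, 0.001, -1.0]]
wrist_force: [-4.1, -0.1, 11.5]
opening: 0.23
```

Run:
```python
from h import *
from rig import *
import cv2
print(get_state()["wrist_force"])
im=read_camera("scene");a=cv2.resize(im[140:240,205:305],None,fx=4,fy=4,interpolation=cv2.INTER_CUBIC)
im=read_camera("wrist");b=cv2.resize(im[40:160,160:340],None,fx=2.2,fy=3.33,interpolation=cv2.INTER_CUBIC)
cv2.imwrite("pics/D.png",np.hstack([a[:399],b[:399]]))
print([(d["point"],d["conf"]) for d in tip_of("scene","tall_panel")])
```

```text
[-4.08016099 -0.09673983 11.45944423]
[]
```

View pics/D.png

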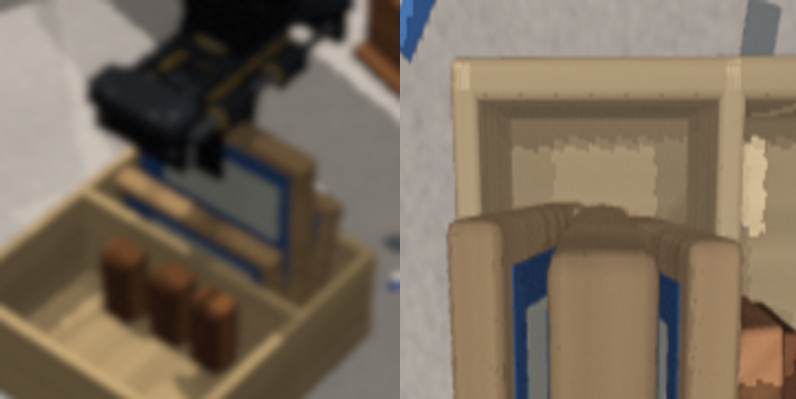

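Call:
arm_command:
  rows:
    - [0,0,0,-1,0,0,0]
    - [0,0,0,-1,0,0,0]
    - [0.3,0,0,-1,0,0,0]
    - [0.4,0,0,-1,0,0,0]
    - [0.5,0,0,-1,0,0,0]
    - [0.7,0,0,-1,0,0,0]
    - [0.7,0,0,-1,0,0,0]

```text
time: 22.6
tcp_pos: [0.5453, 0.0288, 0.1544]
orientation: [[0.21, -0.978, -0.001], [-0.978, -0.21, -0.0], [0.0, 0.001, -1.0]]
wrist_force: [-0.0, -0.5, 0.6]
opening: 0.577
```

Call:
arm_command:
  rows:
    - [0.7,0,0,-10,0,0,0]
    - [0.7,0,0,-30,0,0,0]
    - [0.7,0,0,-60,0,0,0]
    - [0.7,0,0,-100,0,0,0]
    - [0.7,0,0,-130,0,0,0]
    - [0.7,0,0,-150,0,0,0]
    - [0.7,0,0,-150,0,0,0]

```text
time: 23.3
tcp_pos: [0.5474, 0.0287, 0.3086]
orientation: [[0.21, -0.978, 0.008], [-0.978, -0.21, -0.002], [0.003, -0.008, -1.0]]
wrist_force: [0.7, -0.3, 0.4]
opening: 0.701
```

Run:
```python
from h import *
from rig import *
import cv2
print(get_state()["wrist_force"])
im=read_camera("scene");a=cv2.resize(im[140:240,205:305],None,fx=4,fy=4,interpolation=cv2.INTER_CUBIC)
for l in ["tall_panel","panel_left","panel_right","tray","block1"]: print(l,[(d["point"],d["conf"]) for d in tip_of("scene",l)])
im=read_camera("wrist");b=cv2.resize(im[40:240,140:380],None,fx=1.65,fy=2,interpolation=cv2.INTER_CUBIC)
np.save("wE.npy",calibration("wrist")["view"]);cv2.imwrite("pics/wE.png",cv2.resize(im,None,fx=1.5,fy=1.5))
for l in ["tall_panel","panel_left","panel_right"]: print(l,[(d["point"],d["conf"]) for d in tip_of("wrist",l)])
cv2.imwrite("pics/E.png",np.hstack([a[:399],b[:399]]))
```

```text
[ 0.68998015 -0.25049935  0.35341115]
tall_panel [([0.5098, -0.4797, -0.0004], 0.16)]
panel_left []
panel_right [([0.5498, 0.0135, 0.0089], 0.88)]
tray [([0.5367, -0.3048, 0.0015], 0.75)]
block1 [([0.5592, -0.0347, 0.0361], 0.62), ([0.5982, -0.0321, 0.0391], 0.61)]
tall_panel []
panel_left [([0.54, 0.0445, 0.0121], 0.81), ([0.5972, -0.0277, 0.0395], 0.41)]
panel_right [([0.5477, 0.0155, 0.01], 0.78), ([0.5584, -0.0372, 0.0383], 0.22)]
```

View pics/E.png

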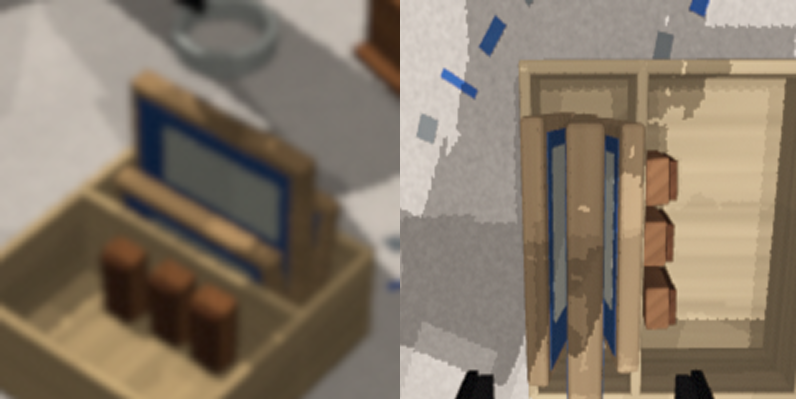

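View pics/wE.png

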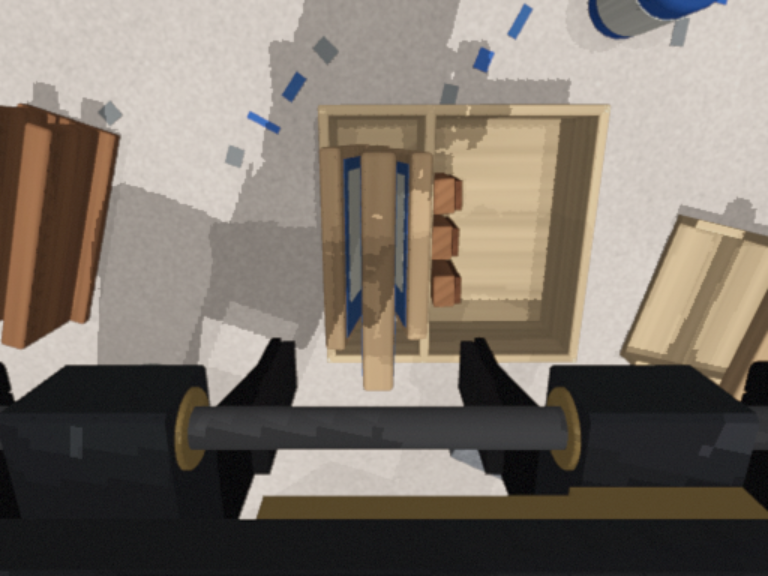

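Run:
```python
from h import *
V=np.load("wE.npy");K=calibration("wrist")["mtx"]
def bk(uv,z):
    R=V[:3,:3];t=V[:3,3];o=-R.T@t;d=R.T@np.linalg.inv(K)@np.array([uv[0]/1.5,uv[1]/1.5,1.]);return o+d*(z-o[2])/d[2]
yaw=np.radians(12.2);xa=np.array([np.cos(yaw),np.sin(yaw),0]);ya=np.array([-xa[1],xa[0],0])
C=[bk(u,.085) for u in [(319,106),(608,106),(577,360),(329,360)]];c=np.mean(C,0);print(c)
s=c+.063*ya
for n,p,q,h in [("T",(378,152),(378,390),.178),("L",(332,149),(337,348),.116),("R",(422,153),(417,338),.112)]:
    a=bk(p,h)-s;b=bk(q,h)-s;m=(a+b)/2;print(n,(m@xa).round(4),(m@ya).round(4),np.linalg.norm(a-b).round(4),(a@ya).round(4),(b@ya).round(4))
```

```text
[ 0.55870796 -0.03339325  0.085     ]
T -0.0017 -0.0004 0.1483 -0.0005 -0.0003
L -0.0014 0.0309 0.1475 0.0306 0.0313
R 0.0003 -0.0306 0.1381 -0.0308 -0.0305
```

Run:
```python
from rig import *
print(get_state()["time"]); print(finish_job())
```

```text
23.8
the job is handed in; nothing more can be done
None
```

The crate is packed and the job was handed in at 23.8 s; no verdict is reported, so the results below rest on my last camera checks.

**What I did:** I lifted the tray by its bar and tipped it to about 38° over the bin. I set it back down about where it came from, then took the tall panel out of the stand and lowered it slowly between the two panels until it touched the floor. I took the load off, opened the gripper and retreated to 0.31 m.

**Last checks:**
- **Blocks:** all three slid off and stand on end in the bin beside the divider, inside the limits.
- **Tray:** empty and flat on the table, its underside measured at about 1.5 mm.
- **Tall panel:** upright and within about 2 mm of the compartment's middle lengthwise and 1 mm across, measured at its top edge. It met the floor at the expected height, where the wrist force rose to 11.5 N.
- **Crate panels:** both are still in the compartment, spread evenly and leaning outwards against the walls. Their tops are about 31 mm from the middle, which I estimate as 0.12–0.16 rad against the 0.3 limit.
- **Bystanders:** none seemed to have moved in the pictures I viewed, but I did not measure them or take a final picture of the whole table.

**Disagreements:** in the last pictures the network did not find the tall panel, so its position comes from my own measurement in the wrist picture. The scene camera also missed the left panel, and found only two of the three blocks, though all three show in the picture.

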